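# Press the proud tacks of a stretched canvas home, in order

### The job

A small canvas lies face down on a foam block, and three of the tacks in the back of its stretcher still stand proud. With a fingertip, press them fully home one after another, lightly: first the middle tack of the bar with the two D-ring hangers, then the middle tack of the bar opposite, then the middle tack of the side bar that has one. Do not grip, lift or shift the canvas, and leave the jar, hammer, cork block and cup alone.

Things in the scene. Friction and masses are not known exactly. Their poses are not given: they have to be found in the camera images.
- painting_mid (a point): canvas on a stretcher, 260 (own x) x 220 mm (own y), 0.6 kg, lying loose face down on foam, turned any way; point: centre of its opening, level with the bars' tops, about 70 mm above the table. Bars 36 mm wide, 20 thick. Two D-ring hangers on the +x bar. Proud tacks at own (112, 0), (-112, 0), (0, 92) mm; the corner tacks are already home
- foam: dark foam block under the canvas, 250 x 210 mm, 50 mm high, turned with it; origin under its centre. It stays put, takes about 6 N of pressing before it gives, then sinks about 1 mm for every 4 N and springs back
- tack_hanger_top (a point): domed plain steel tack head, 18 mm across and 4.5 mm high, in the middle of the short bar that carries the two D-ring hangers; the point is the top of its dome. Proud, the top stands up to 11.5 mm above the bar; pressed fully home it is 4.5 mm above the bar
- tack_opposite_top (a point): domed plain steel tack head, 18 mm across and 4.5 mm high, in the middle of the other short bar, facing the one with the hangers; the point is the top of its dome. Proud, the top stands up to 11.5 mm above the bar; pressed fully home it is 4.5 mm above the bar
- tack_side_top (a point): domed plain steel tack head, 18 mm across and 4.5 mm high, in the middle of one long bar, the only long bar with a tack in its middle; the point is the top of its dome. Proud, the top stands up to 11.5 mm above the bar; pressed fully home it is 4.5 mm above the bar
- tack_hanger (a joint): how far this tack (in the middle of the short bar that carries the two D-ring hangers) has been pressed in, m: 0 = fully proud, 0.007 = fully home (head seated on the linen); starts between 0 and 0.0015. It slides straight down with about 4 N of friction and stays where it is left
- tack_opposite (a joint): how far this tack (in the middle of the other short bar, facing the one with the hangers) has been pressed in, m: 0 = fully proud, 0.007 = fully home (head seated on the linen); starts between 0 and 0.0015. It slides straight down with about 4 N of friction and stays where it is left
- tack_side (a joint): how far this tack (in the middle of one long bar, the only long bar with a tack in its middle) has been pressed in, m: 0 = fully proud, 0.007 = fully home (head seated on the linen); starts between 0 and 0.0015. It slides straight down with about 4 N of friction and stays where it is left
- jar: bystander, not to be moved: glass jar with a steel lid, 56 mm across, 75 mm tall; origin under its centre
- hammer: bystander, not to be moved: small hammer lying flat, 240 mm long; origin under its middle
- cork: bystander, not to be moved: cork sanding block 100 x 60 x 35 mm; origin under its centre
- cup: bystander, not to be moved: white ceramic cup, 72 mm across, 90 mm tall; origin under its centre

How it is judged:
By the outcome, as a careful person would: the job done as asked, in the order asked, and still so for the second after the job is handed in, with the robot touching nothing.
It also fails if it takes over 45 s, if anything falls off the work surface, if the arm or the gripper's body presses on something with over 40 N, if the wrist force passes 120 N, or if a joint passes its speed limit or range.

### The arm

A 7-joint arm with a two-finger parallel gripper is mounted at the origin on the work surface. World frame = base frame: x ahead of the robot, y to its left, z up, the work surface at z = 0. Lengths are in m, angles in degrees, forces in N, time in s.
With the tool pointing down it reaches from about 0.425 to 0.875 m from the base axis. Payload 4.7 kg.
Tool frame: the origin (TCP) lies between the finger pads; the fingertips stand 8 mm ahead of it and the grasp point (between the pads) lies 11 mm behind it; z points along the fingers, y is the line along which they close (so a half turn about z gives the same grasp; the last joint's range is limited). The gripper opens to 87 mm and grips with 3 to 60 N. Pads are 19 mm wide; open, the fingers measure 117 mm over their backs; the gripper's body (75 mm by 190 mm) begins 51 mm behind the grasp point.
Start: joints at [70.709, 18.392, -4.016, 83.108, 1.295, 78.541, -3.26], TCP at [0.223, -0.61, 0.231] pointing down, gripper open.
Joint ranges: [-163.93, 163.93], [-17.29, 119.83], [-79.2, 71.16], [3.27, 140.29], [-89.18, 269.18], [5.43, 117.66], [-154.24, 154.24]. Speed limits (degrees/s): [147.25, 147.25, 180, 180, 180, 180, 180].

### API

Orientations are given as [roll, pitch, yaw] about the fixed x, y, z axes, in that order (R = Rz(yaw) Ry(pitch) Rx(roll)).
In Python, from cell import env, viewer gives the robot as it stands. The module is installed in compiled form; this text tells all that it offers.
- The arm moves only by the tool arm_command, never from a script. Its argument "series" is a list of rows, each a list of 2 entries, a list of its own where there are three numbers: the shift along the tool's x, y, z in mm, then the turn about the tool's z in rad. A call has exactly 5 rows; each row is the pose to reach, as a shift and turn from the pose commanded when the call began, along the tool's axes at that moment; what a row does not reach only later rows make up. A row lasts 1/10 s, in which the tool goes at most 50 mm and 8.59 degrees, less where a joint would pass 70% of its speed; a pose out of reach is approached as far as the arm can. A call with a gripper value outside its range is refused whole. "grip" is the gripper command: -1 is fully open, 1 is shut, values between are in proportion, set as the call begins (left out, the last holds). The fingers move at their own pace and stop on an object; "grip_force" is the grip in N (left out, the last holds). Time passes only in rows, so rows that repeat a pose let the fingers close, or fill a call up. It gives the time, the measured TCP pose, the force, the opening and the grip force at its end, in the units of the state.
- env.get_obs(): the state, without advancing time (a new reading comes with each control period).
- viewer.read_camera(name): name is "scene" or "top"; returns (picture, depth): 480x640x3 uint8, blue, green, red; 480x640 float32, m along the optical axis (not along the pixel's ray), 0 where there is no reading.
- viewer.calibration(name): a dict with "K" (3x3 intrinsics, pixels), "T" (4x4, takes a point from camera to world coordinates). Camera axes: x right, y up, looking along -z (the intrinsics and any distortion apply to the point x, -y, -z); pixel columns grow to the right and rows downward; lengths in m; the calibration is good to about 2 mm. A picture is of the moment at which its call begins. calibration takes no time and is no camera call.
- env.sign_off(): hands the job in; it is judged then, once.
The state is a dict: "time_s": time; "qpos": joint angles; "joint_velocities": joint speeds; "effort": joint torques, N m; "tool_pos": TCP position; "tool_rot": TCP orientation; "force": force on the tool from outside, world axes, zero at the start; "wrist_torque": the same for the moment, N m; "grip_width": finger opening in m; "grasp_force": force on a finger pad.
Only numpy, scipy, OpenCV 4.12 (cv2) and the standard library are available. Lean on these libraries where they do the work, as an engineer would, in place of code of your own. Each camera call takes 0.05 s, during which the arm holds its last target. There are 200 camera calls.

## Working session

There is one attempt and no reset: what is moved stays moved. The work goes in short steps, Python scripts to look and compute and a tool call to move; the robot and the scene stay as the last step left them, time stands still between calls to the robot, and variables do not carry over. Pictures are saved under pics/ and viewed, at most 10 in all, crops included, and the job is handed in when it is done.

Besides the shell and the picture viewer there is one more tool, called after "Call:" as a command line: name --argument value ..., lists and objects as JSON in quotes. arm_command: Moves the arm, as the interface text tells. Its arguments: {"type":"object","properties":{"series":{"type":"array"},"grip":{"type":"number"},"grip_force":{"type":"number"}},"required":["series"]}

```bash
mkdir -p pics; python3 - <<'E'
from cell import env, viewer
import cv2,numpy as np
for n in("top","scene"):
    p,d=viewer.read_camera(n); cv2.imwrite(f"pics/{n}0.png",p); np.savez(f"{n}0.npz",p=p,d=d)
    c=viewer.calibration(n); print(n,{k:np.round(v,3) if not isinstance(v,str) else v for k,v in c.items()})
o=env.get_obs(); print({k:np.round(v,4) for k,v in o.items()})
E
```

```text
top {'K': array([[438.654,   0.   , 323.349],
       [  0.   , 438.654, 242.48 ],
       [  0.   ,   0.   ,   1.   ]]), 'T': array([[ 0.021,  0.998, -0.065,  0.529],
       [-0.999,  0.022,  0.024,  0.01 ],
       [ 0.025,  0.064,  0.998,  1.21 ],
       [ 0.   ,  0.   ,  0.   ,  1.   ]])}
scene {'K': array([[508.365,   0.   , 322.863],
       [  0.   , 508.365, 236.984],
       [  0.   ,   0.   ,   1.   ]]), 'T': array([[ 0.059, -0.717,  0.694,  1.392],
       [ 0.998,  0.044, -0.04 , -0.046],
       [-0.002,  0.695,  0.719,  0.89 ],
       [ 0.   ,  0.   ,  0.   ,  1.   ]])}
{'time_s': np.float64(0.1), 'qpos': array([70.7091, 18.4353, -4.017 , 83.1652,  1.2938, 78.5422, -3.2606]), 'joint_velocities': array([-0.0362, -0.1025,  0.0411, -0.1539,  0.0382,  0.0402, -0.0333]), 'effort': array([ 5.00000e-04, -4.92568e+01, -4.05500e-01, -3.13396e+01,
       -6.41000e-02,  3.94000e-02,  1.00000e-04]), 'tool_pos': array([ 0.2232, -0.61  ,  0.2296]), 'tool_rot': array([-1.799025e+02,  3.800000e-03,  2.010100e+01]), 'force': array([ 0.9931, -0.1017,  0.1519]), 'wrist_torque': array([0.0026, 0.0211, 0.0396]), 'grasp_force': np.float64(0.0), 'grip_width': np.float64(0.0871)}
```

View pics/top0.png

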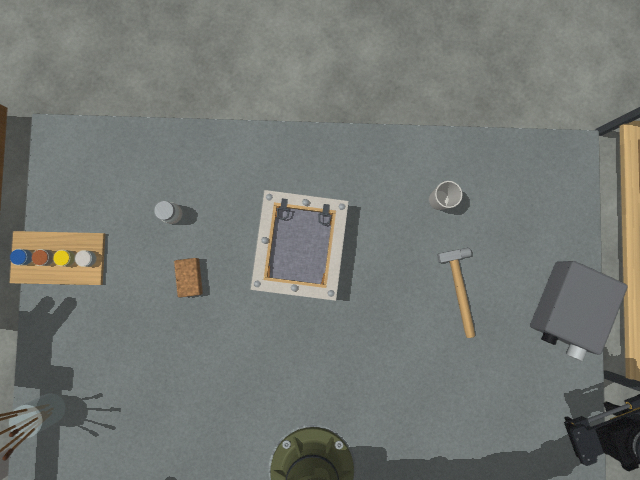

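View pics/scene0.png

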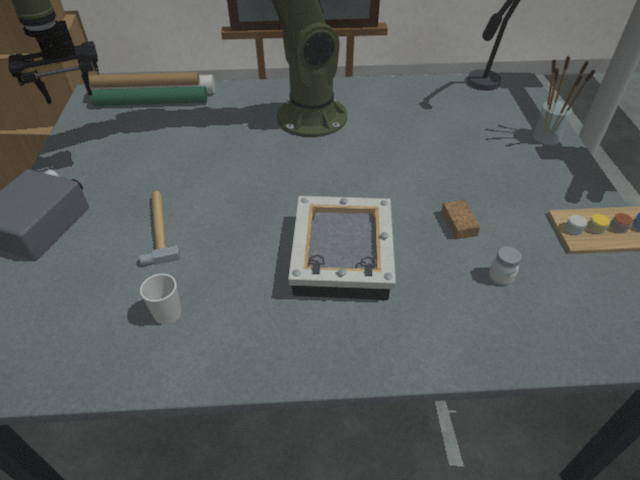

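The top view shows the hanger bar at the far side. The proud tacks are near (306,203) on the hanger bar, (294,289) opposite and (265,240) at the side. In the scene view they are near (343,272), (344,201) and (384,236). Next I'll get sub-pixel centres.

```bash
cat >h.py <<'E'
import numpy as np,cv2
from cell import env,viewer
def ray(n,u,v):
    c=viewer.calibration(n);K=c["K"];T=c["T"]
    d=T[:3,:3]@np.array([(u-K[0,2])/K[0,0],-(v-K[1,2])/K[1,1],-1]);return T[:3,3],d
def onz(n,u,v,z):
    o,d=ray(n,u,v);return o+d*(z-o[2])/d[2]
def tri(a,b):
    A=np.zeros((3,3));r=np.zeros(3)
    for o,d in(a,b):
        d=d/np.linalg.norm(d);P=np.eye(3)-np.outer(d,d);A+=P;r+=P@o
    return np.linalg.solve(A,r)
E
python3 - <<'E'
from h import *
print({k:v for n in("top","scene") for k,v in viewer.calibration(n).items() if k not in"KT"})
G={"top":[(306,203),(294,289),(265,240)],"scene":[(343,272),(344,201),(384,236)]}
rows=[];C={}
for n in G:
    z=np.load(n+"0.npz");p=z["p"];x0,y0=(240,180) if n=="top" else (282,185)
    crop=cv2.resize(p[y0:y0+125,x0:x0+125],None,fx=4.5,fy=4.5,interpolation=cv2.INTER_CUBIC)[:,:399]if 0 else cv2.resize(p[y0:y0+130,x0:x0+130],(395,395),interpolation=cv2.INTER_CUBIC)
    rows.append(crop);g=cv2.cvtColor(p,cv2.COLOR_BGR2GRAY).astype(float);C[n]=[]
    for u,v in G[n]:
        r=7;w=g[v-r:v+r+1,u-r:u+r+1];yy,xx=np.mgrid[-r:r+1,-r:r+1]
        ring=np.median(w[(xx**2+yy**2<50)&(xx**2+yy**2>25)])
        m=np.where((xx**2+yy**2<=30),np.clip(ring-w-12,0,40),0)
        c=(u+(m*xx).sum()/m.sum(),v+(m*yy).sum()/m.sum());C[n].append(c)
        print(n,np.round(c,2),ring,z["d"][v,u]);
        if n=="top":print(w[1:-1,1:-1].astype(int))
        print(np.round(onz(n,*c,.079),4))
for a,b in zip(C["top"],C["scene"]):print("tri",np.round(tri(ray("top",*a),ray("scene",*b)),4))
z=np.load("top0.npz");hsv=cv2.cvtColor(z["p"],cv2.COLOR_BGR2HSV)
m=((hsv[...,2]>165)&(hsv[...,1]<50)).astype(np.uint8);m[:,:240]=0;m[:,360:]=0;m[:180]=0;m[310:]=0
c=max(cv2.findContours(m,0,1)[0],key=cv2.contourArea);R=cv2.minAreaRect(c);print(R)
W=np.array([onz("top",*q,.07)[:2] for q in cv2.boxPoints(R)]);print(W.round(4),W.mean(0),np.linalg.norm(np.diff(W,axis=0),axis=1))
cv2.imwrite("pics/crop.png",np.hstack(rows))
E
```

```text
{}
top [306.34 202.91] 189.5 1.1420847
[[189 191 190 190 190 190 191 194 195 191 187 189 188]
 [193 194 193 188 188 190 189 191 191 190 189 188 187]
 [191 192 185 149 122 140 128 165 190 191 190 189 192]
 [190 191 176 154 153 147 136 128 131 193 191 188 190]
 [191 188 154 164 167 155 147 131 112 132 190 188 188]
 [190 188 171 168 180 164 153 132 121 118 132 190 192]
 [191 190 171 155 158 156 142 127 118 116 133 190 195]
 [193 194 191 153 145 140 130 102 107 130 190 192 194]
 [189 190 190 190 170 116 112 108 117 131 189 191 192]
 [168 168 166 172 173 177 160 127 185 190 193 191 192]
 [167 167 161 166 166 167 165 166 168 168 173 172 173]
 [171 159 159 153 153 157 154 159 162 161 165 166 166]
 [ 80  80  77  87  90 119 126 138 173 158 161 155 154]]
[0.7042 0.0289 0.079 ]
top [294.99 287.69] 189.5 1.1242797
[[186 184 178 172 171 170 166 164 162 161 162 163 163]
 [188 189 189 191 187 152 157 163 181 183 178 173 172]
 [190 189 187 172 149 144 139 134 133 189 189 185 189]
 [191 191 188 164 158 155 146 135 125 117 127 187 187]
 [193 190 171 164 172 174 157 143 125 109 129 184 189]
 [192 192 1
[... 1029 characters left out ...]
 152 100]
 [191 190 191 193 190 189 190 190 186 165 158 151  78]
 [190 193 193 191 187 190 188 186 183 165 159 149  78]
 [192 191 193 188 191 189 188 190 184 157 160 160  73]]
[0.6051 0.1304 0.079 ]
scene [340.21 272.45] 145.0 1.0522192
[0.7132 0.0292 0.079 ]
scene [342.36 200.74] 150.5 1.210045
[0.4915 0.0528 0.079 ]
scene [382.59 236.11] 175.0 1.1267805
[0.614  0.1319 0.079 ]
tri [0.7056 0.0296 0.07  ]
tri [0.4843 0.0534 0.0725]
tri [0.6058 0.1326 0.0705]
((299.1932678222656, 244.85130310058594), (85.45008087158203, 100.45343017578125), 7.4314093589782715)
[[ 0.4782  0.1681]
 [ 0.7381  0.1423]
 [ 0.7145 -0.0801]
 [ 0.4541 -0.0509]] [0.59622068 0.04482466] [0.26115218 0.22372462 0.26200768]
```

View pics/crop.png

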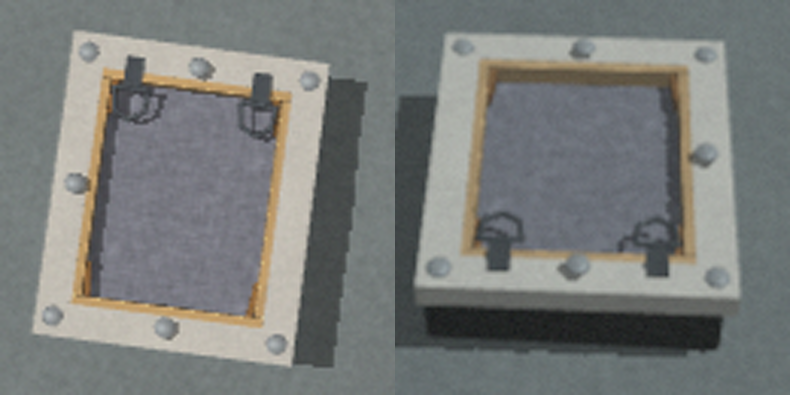

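```bash
cat >>h.py <<'E'
from scipy.spatial.transform import Rotation as Ro
def go(*ts):
    o=env.get_obs();R=Ro.from_euler("xyz",o["tool_rot"],degrees=True)
    print("t",o["time_s"],"pos",np.round(o["tool_pos"],4),"F",np.round(o["force"],2),"w",o["grip_width"])
    for t in ts: print(t,"->",np.round(1000*R.inv().apply(np.array(t)-o["tool_pos"]),1))
E
python3 - <<'E'
from h import *
go((.27,-.40,.23),(.706,.033,.20))
d=np.load("top0.npz")["d"]
for u,v in[(570,290),(540,310),(600,340),(306,203),(295,289),(449,195)]:
    c=ray("top",u,v);print(u,v,np.round(c[0]+c[1]*d[v,u],3))
E
```

```text
t 0.1 pos [ 0.2232 -0.61    0.2296] F [ 0.99 -0.1   0.15] w 0.08709418717604628
(0.27, -0.4, 0.23) -> [ 1.161e+02 -1.811e+02 -1.000e-01]
(0.706, 0.033, 0.2) -> [ 674.4 -437.8   30.3]
570 290 [ 0.493 -0.658  0.086]
540 310 [ 0.436 -0.608  0.03 ]
600 340 [ 0.367 -0.731  0.091]
306 203 [0.704 0.03  0.076]
295 289 [0.481 0.053 0.079]
449 195 [ 0.745 -0.363  0.019]
```

Box is only 0.09 m high, so the path is clear.

Call:
arm_command --series '[[[23,-36,0],0],[[46,-72,0],0],[[70,-109,0],0],[[93,-145,0],0],[[116,-181,0],0]]' --grip 1 --grip_force 10

```text
time_s: 0.6
tool_pos: [0.2701, -0.3986, 0.2301]
tool_rot: [-180.0, 0.0, 20.1]
force: [0.1, 0.7, 0.8]
grip_width: 0.0549
grasp_force: 0.0
```

Call:
arm_command --series '[[[45,-21,0],0],[[90,-42,0],0],[[135,-62,0],0],[[180,-83,0],0],[[225,-103,0],0]]'

```text
time_s: 1.1
tool_pos: [0.4468, -0.2248, 0.2305]
tool_rot: [180.0, 0.0, 20.1]
force: [0.8, -0.5, 0.1]
grip_width: 0.015
grasp_force: 0.0
```

Call:
arm_command --series '[[[45,-21,0],0],[[90,-42,0],0],[[135,-62,0],0],[[180,-83,0],0],[[225,-103,0],0]]'

```text
time_s: 1.6
tool_pos: [0.6228, -0.0512, 0.2302]
tool_rot: [180.0, 0.0, 20.1]
force: [1.5, -0.3, 1.4]
grip_width: 0.0005
grasp_force: 0.0
```

```bash
python3 -c "
from h import *
go((.706,.033,.20),(.706,.033,.10))"
```

```text
t 1.6 pos [ 0.6228 -0.0512  0.2302] F [ 1.53 -0.32  1.43] w 0.0004907083761504466
(0.706, 0.033, 0.2) -> [107.  -50.5  30.1]
(0.706, 0.033, 0.1) -> [107.1 -50.5 130.1]
```

Call:
arm_command --series '[[[40,-19,15],0],[[80,-38,30],0],[[107,-50,45],0],[[107,-50,80],0],[[107,-50,100],0]]'

```text
time_s: 2.1
tool_pos: [0.704, 0.0329, 0.1267]
tool_rot: [-179.9, 0.2, 20.2]
force: [0.3, -0.9, -0.4]
grip_width: 0.0001
grasp_force: 0.0
```

Call:
arm_command --series '[[[0,0,10],0],[[0,0,20],0],[[0,0,28],0],[[0,0,28],0],[[0,0,28],0]]'

```text
time_s: 2.6
tool_pos: [0.7056, 0.031, 0.1034]
tool_rot: [180.0, -0.1, 20.1]
force: [0.4, 0.2, -0.1]
grip_width: 0.0006
grasp_force: 0.0
```

```bash
python3 -c "
from h import *
go((.706,.033,.09))
a=viewer.read_camera('scene')[0][170:310,270:410];b=viewer.read_camera('top')[0][170:310,230:370]
cv2.imwrite('pics/c1.png',np.hstack([cv2.resize(q,(395,395),interpolation=2) for q in(a,b)]))"
```

```text
t 2.6 pos [0.7056 0.031  0.1034] F [ 0.41  0.2  -0.1 ] w 0.0005909258800059548
(0.706, 0.033, 0.09) -> [ 1.  -1.7 13.4]
```

View pics/c1.png

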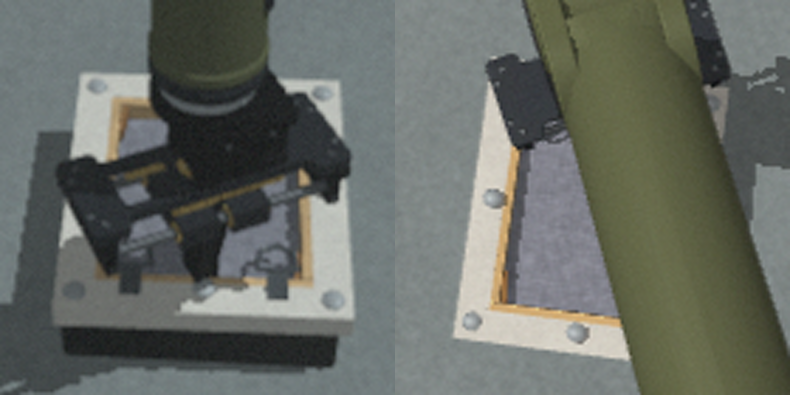

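The closed fingertip sits just above the hanger tack, with the tip at about (207,280) and the tack at (205,292) in the scene crop. I'll descend gently and watch the force.

Call:
arm_command --series '[[[1,-1.7,5],0],[[1,-1.7,10],0],[[1,-1.7,12],0],[[1,-1.7,13],0],[[1,-1.7,14],0]]'

```text
time_s: 3.2
tool_pos: [0.7053, 0.0333, 0.0889]
tool_rot: [-180.0, 0.0, 20.1]
force: [-2.6, 0.2, 4.0]
grip_width: 0.0005
grasp_force: 2.0
```

Call:
arm_command --series '[[[0,0,0.5],0],[[0,0,1],0],[[0,0,1.5],0],[[0,0,2],0],[[0,0,2],0]]'

```text
time_s: 3.7
tool_pos: [0.7054, 0.0332, 0.0865]
tool_rot: [-180.0, 0.0, 20.1]
force: [-2.1, -0.7, 3.9]
grip_width: 0.0003
grasp_force: 1.8
```

Call:
arm_command --series '[[[0,0,0.5],0],[[0,0,1],0],[[0,0,1.5],0],[[0,0,2],0],[[0,0,2],0]]'

```text
time_s: 4.2
tool_pos: [0.7055, 0.0332, 0.0844]
tool_rot: [-180.0, -0.0, 20.1]
force: [-1.7, 1.0, 3.7]
grip_width: 0.0003
grasp_force: 1.7
```

Call:
arm_command --series '[[[0,0,0.3],0],[[0,0,0.6],0],[[0,0,0.8],0],[[0,0,1],0],[[0,0,1],0]]'

```text
time_s: 4.7
tool_pos: [0.7056, 0.0332, 0.0835]
tool_rot: [180.0, -0.0, 20.1]
force: [-2.2, 0.1, 4.3]
grip_width: 0.0003
grasp_force: 1.9
```

Call:
arm_command --series '[[[0,0,0.3],0],[[0,0,0.6],0],[[0,0,0.8],0],[[0,0,1],0],[[0,0,1],0]]'

```text
time_s: 5.2
tool_pos: [0.7056, 0.0332, 0.0829]
tool_rot: [180.0, -0.0, 20.1]
force: [-2.4, -0.2, 6.2]
grip_width: 0.0003
grasp_force: 2.7
```

Call:
arm_command --series '[[[0,0,0.3],0],[[0,0,0.6],0],[[0,0,0.8],0],[[0,0,0.8],0],[[0,0,0.8],0]]'

```text
time_s: 5.7
tool_pos: [0.7056, 0.0332, 0.0825]
tool_rot: [180.0, -0.0, 20.1]
force: [-3.6, -0.4, 7.5]
grip_width: 0.0008
grasp_force: 3.6
```

Force rose past the friction level to 7.5 N, so the tack is seated. I'll lift and go to the opposite tack.

Call:
arm_command --series '[[[0,0,-10],0],[[0,0,-30],0],[[-40,-20,-40],0],[[-80,-39,-40],0],[[-120,-59,-40],0]]'

```text
time_s: 6.2
tool_pos: [0.572, 0.0471, 0.1218]
tool_rot: [180.0, -0.1, 20.1]
force: [1.2, 0.3, 0.5]
grip_width: 0.0007
grasp_force: 0.0
```

Call:
arm_command --series '[[[-40,-20,0],0],[[-79,-39,0],0],[[-79,-39,10],0],[[-79,-39,20],0],[[-79,-39,20],0]]'

```text
time_s: 6.7
tool_pos: [0.4853, 0.0562, 0.1006]
tool_rot: [-180.0, 0.0, 20.1]
force: [-0.2, -0.3, 0.1]
grip_width: 0.0004
grasp_force: 0.0
```

```bash
python3 -c "
from h import *
go((.485,.0565,.0895))
a=viewer.read_camera('scene')[0][170:310,270:410];b=viewer.read_camera('top')[0][170:310,230:370]
cv2.imwrite('pics/c2.png',np.hstack([cv2.resize(q,(395,395),interpolation=2) for q in(a,b)]))"
```

```text
t 6.7 pos [0.4853 0.0562 0.1006] F [-0.17 -0.31  0.14] w 0.00040731667381732617
(0.485, 0.0565, 0.0895) -> [-0.2 -0.3 11.1]
```

View pics/c2.png

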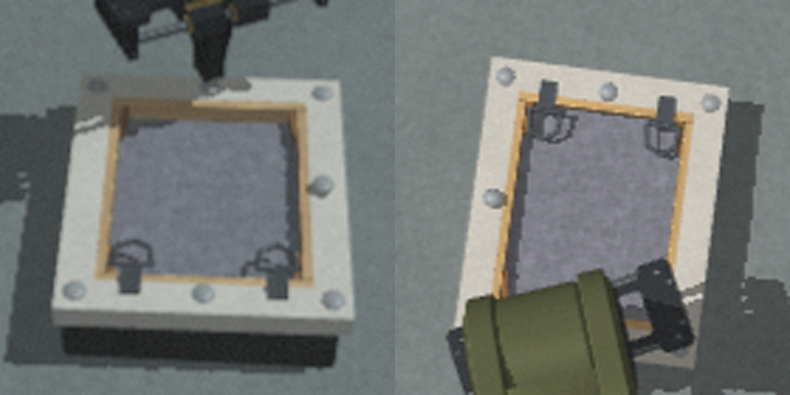

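The hanger tack at (205,293) now looks seated like the corner tacks, and the canvas hasn't moved. The finger is above the opposite tack at (210,85).

Call:
arm_command --series '[[[0,0,4],0],[[0,0,8],0],[[0,0,10],0],[[0,0,11],0],[[0,0,12],0]]'

```text
time_s: 7.3
tool_pos: [0.485, 0.0569, 0.0896]
tool_rot: [-180.0, 0.0, 20.1]
force: [0.3, 0.0, -0.1]
grip_width: 0.0003
grasp_force: 0.0
```

Call:
arm_command --series '[[[0,0,0.5],0],[[0,0,1],0],[[0,0,1.5],0],[[0,0,2],0],[[0,0,2],0]]'

```text
time_s: 7.8
tool_pos: [0.4851, 0.0568, 0.088]
tool_rot: [180.0, -0.0, 20.1]
force: [-0.8, 0.6, 3.7]
grip_width: 0.0005
grasp_force: 2.0
```

Call:
arm_command --series '[[[0,0,0.4],0],[[0,0,0.8],0],[[0,0,1.2],0],[[0,0,1.5],0],[[0,0,1.5],0]]'

```text
time_s: 8.3
tool_pos: [0.4851, 0.0568, 0.0862]
tool_rot: [180.0, -0.0, 20.1]
force: [-0.9, -0.2, 3.7]
grip_width: 0.0001
grasp_force: 1.8
```

Call:
arm_command --series '[[[0,0,0.5],0],[[0,0,1],0],[[0,0,1.5],0],[[0,0,2],0],[[0,0,2],0]]'

```text
time_s: 8.8
tool_pos: [0.4851, 0.0568, 0.0842]
tool_rot: [180.0, -0.0, 20.1]
force: [0.1, -0.5, 3.3]
grip_width: 0.0004
grasp_force: 1.6
```

Call:
arm_command --series '[[[0,0,0.3],0],[[0,0,0.6],0],[[0,0,0.8],0],[[0,0,1],0],[[0,0,1],0]]'

```text
time_s: 9.3
tool_pos: [0.4851, 0.0568, 0.0832]
tool_rot: [180.0, -0.0, 20.1]
force: [-0.2, 0.2, 3.6]
grip_width: 0.0006
grasp_force: 1.8
```

Call:
arm_command --series '[[[0,0,0.3],0],[[0,0,0.6],0],[[0,0,0.8],0],[[0,0,1],0],[[0,0,1],0]]'

```text
time_s: 9.8
tool_pos: [0.4851, 0.0568, 0.0826]
tool_rot: [180.0, -0.0, 20.1]
force: [-1.9, -0.2, 5.7]
grip_width: 0.0005
grasp_force: 3.4
```

Call:
arm_command --series '[[[0,0,0.3],0],[[0,0,0.6],0],[[0,0,0.8],0],[[0,0,0.8],0],[[0,0,0.8],0]]'

```text
time_s: 10.3
tool_pos: [0.4851, 0.0568, 0.082]
tool_rot: [180.0, 0.0, 20.1]
force: [-2.6, -0.7, 8.9]
grip_width: 0.0005
grasp_force: 4.3
```

Seated. Now to the side tack.

Call:
arm_command --series '[[[0,0,-10],0],[[0,0,-30],0],[[40,-9,-40],0],[[80,-18,-40],0],[[120,-28,-40],0]]'

```text
time_s: 10.8
tool_pos: [0.5896, 0.1241, 0.122]
tool_rot: [179.9, -0.0, 20.0]
force: [0.5, -0.0, 0.6]
grip_width: 0.0008
grasp_force: 0.0
```

Call:
arm_command --series '[[[20,-4.5,0],0],[[20,-4.5,10],0],[[20,-4.5,20],0],[[20,-4.5,20],0],[[20,-4.5,20],0]]'

```text
time_s: 11.3
tool_pos: [0.6041, 0.1341, 0.1008]
tool_rot: [180.0, 0.1, 20.0]
force: [0.4, -0.1, 0.0]
grip_width: 0.0007
grasp_force: 0.0
```

```bash
python3 -c "
from h import *
go((.6055,.1355,.0895))
a=viewer.read_camera('scene')[0][170:310,270:410];b=viewer.read_camera('top')[0][170:310,230:370]
cv2.imwrite('pics/c3.png',np.hstack([cv2.resize(q,(395,395),interpolation=2) for q in(a,b)]))"
```

```text
t 11.3 pos [0.6041 0.1341 0.1008] F [ 0.4  -0.11  0.03] w 0.0006708072105949173
(0.6055, 0.1355, 0.0895) -> [ 1.8 -0.8 11.3]
```

View pics/c3.png

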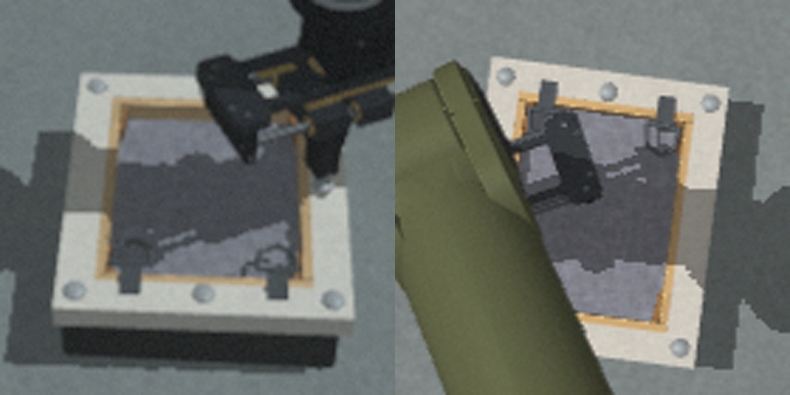

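The fingertip at (320,178) sits just above the side tack at (325,186).

Call:
arm_command --series '[[[1.8,-0.8,4],0],[[1.8,-0.8,8],0],[[1.8,-0.8,10],0],[[1.8,-0.8,11],0],[[1.8,-0.8,12],0]]'

```text
time_s: 11.9
tool_pos: [0.6067, 0.1368, 0.0893]
tool_rot: [180.0, 0.0, 20.1]
force: [0.3, 0.5, 0.6]
grip_width: 0.0008
grasp_force: 0.2
```

Call:
arm_command --series '[[[0,0,0.5],0],[[0,0,1],0],[[0,0,1.5],0],[[0,0,2],0],[[0,0,2],0]]'

```text
time_s: 12.4
tool_pos: [0.6067, 0.1369, 0.0876]
tool_rot: [180.0, -0.0, 20.1]
force: [-1.9, -0.5, 4.2]
grip_width: 0.0004
grasp_force: 2.0
```

Call:
arm_command --series '[[[0,0,0.4],0],[[0,0,0.8],0],[[0,0,1.2],0],[[0,0,1.5],0],[[0,0,1.5],0]]'

```text
time_s: 12.9
tool_pos: [0.6067, 0.1368, 0.0858]
tool_rot: [-180.0, -0.0, 20.1]
force: [-2.1, 0.1, 3.5]
grip_width: 0.0005
grasp_force: 1.8
```

Call:
arm_command --series '[[[0,0,0.5],0],[[0,0,1],0],[[0,0,1.5],0],[[0,0,1.8],0],[[0,0,1.8],0]]'

```text
time_s: 13.4
tool_pos: [0.6067, 0.1368, 0.0841]
tool_rot: [180.0, -0.0, 20.1]
force: [-1.1, -0.2, 3.1]
grip_width: 0.0005
grasp_force: 1.7
```

Call:
arm_command --series '[[[0,0,0.3],0],[[0,0,0.6],0],[[0,0,0.8],0],[[0,0,1],0],[[0,0,1],0]]'

```text
time_s: 13.9
tool_pos: [0.6067, 0.1368, 0.0831]
tool_rot: [180.0, -0.0, 20.1]
force: [-1.6, 0.1, 3.7]
grip_width: 0.0002
grasp_force: 1.8
```

Call:
arm_command --series '[[[0,0,0.3],0],[[0,0,0.6],0],[[0,0,0.8],0],[[0,0,1],0],[[0,0,1],0]]'

```text
time_s: 14.4
tool_pos: [0.6068, 0.1368, 0.0826]
tool_rot: [180.0, -0.0, 20.1]
force: [-2.3, -0.5, 6.6]
grip_width: 0.0004
grasp_force: 3.4
```

Call:
arm_command --series '[[[0,0,0.3],0],[[0,0,0.6],0],[[0,0,0.7],0],[[0,0,0.7],0],[[0,0,0.7],0]]'

```text
time_s: 14.9
tool_pos: [0.6068, 0.1369, 0.0823]
tool_rot: [180.0, -0.0, 20.1]
force: [-3.1, -1.0, 7.7]
grip_width: 0.0006
grasp_force: 4.1
```

Seated. I'll lift and withdraw for a final look.

Call:
arm_command --series '[[[0,0,-10],0],[[0,0,-40],0],[[0,0,-80],0],[[0,0,-120],0],[[-30,25,-140],0]]'

```text
time_s: 15.4
tool_pos: [0.589, 0.1088, 0.2253]
tool_rot: [-179.8, -0.4, 20.5]
force: [0.4, -0.9, -0.4]
grip_width: 0.0005
grasp_force: 0.0
```

Call:
arm_command --series '[[[-35,28,0],0],[[-70,56,0],0],[[-105,85,0],0],[[-140,113,0],0],[[-170,140,0],0]]'

```text
time_s: 15.9
tool_pos: [0.4741, -0.0889, 0.2215]
tool_rot: [179.9, 0.0, 20.0]
force: [0.3, -0.6, -0.2]
grip_width: 0.0006
grasp_force: 0.0
```

Call:
arm_command --series '[[[-10,38,0],0],[[-10,76,0],0],[[-10,110,0],0],[[-10,110,0],0],[[-10,110,0],0]]'

```text
time_s: 16.4
tool_pos: [0.5038, -0.1939, 0.2209]
tool_rot: [-179.9, 0.0, 20.0]
force: [-0.6, 1.3, 0.3]
grip_width: 0.0006
grasp_force: 0.0
```

```bash
python3 -c "
from h import *
go()
a=viewer.read_camera('scene')[0][170:310,270:410];b=viewer.read_camera('top')[0][170:310,230:370]
cv2.imwrite('pics/c4.png',np.hstack([cv2.resize(q,(395,395),interpolation=2) for q in(a,b)]))"
```

```text
t 16.4 pos [ 0.5038 -0.1939  0.2209] F [-0.65  1.28  0.26] w 0.0006291158950996254
```

View pics/c4.png

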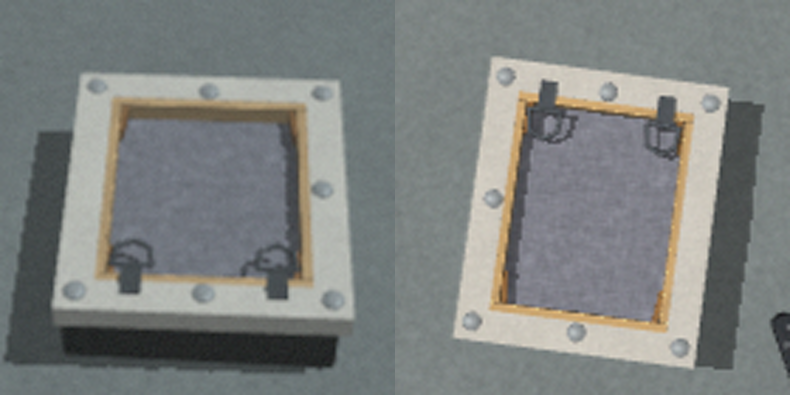

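All three tacks, at (203,293), (209,91) and (322,189) in the scene crop, sit flush like the corner tacks, and the canvas hasn't moved.

```bash
python3 -c "
from cell import env
print(env.sign_off())"
```

```text
the job is handed in; nothing more can be done
None
```

All three tacks are pressed home in the order asked (hanger bar, opposite bar, side bar), each with under 9 N measured, and the job was handed in at about 16.5 s; the canvas had not visibly moved in the last pictures, and the arm's only contacts were the tack heads.

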